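# Lock the tray post into its slotted base

### The job

Take the blue-handled locking post out of its white parking block and lock it into the grey mounting base so that it can hold back the instrument trays: lower its T-foot through the middle of the slot, push it down gently against the spring, twist it a quarter turn either way and let it spring up into the notch under the lips. The slotted aluminium insert floats sideways in the base, so feel for the slot and do not force it; leave the post upright and let go of it, and leave the things around it where they are.

Things in the scene. Friction and masses are not known exactly. Their poses are not given: they have to be found in the camera images.
- post: Locking post, 80 mm tall, 0.1 to 0.16 kg, standing upright in the parking block. Origin: centre of the foot's underside; z up. Steel T-foot: bar 10 mm (x) by 36 mm (y), z 0 to 8 mm; neck 10 mm diameter up to z 27; collar 32 mm diameter, z 27 to 32; blue wing handle above, parallel to the bar.
- post_wing (a point): Grip point on the post's axis, 57 mm above the foot's underside, in the blue wing handle: 14 mm thick (x), 40 mm wide (y), from 32 to 80 mm above the underside. Pinch it across the 14 mm.
- parking_block: White plastic block 60 x 80 x 30 mm, fixed on a column; origin centre of its underside, 150 mm above the desk, axes as the post's. The post hangs by its collar in a through slot 14 mm (x) by 41 mm (y) in the middle, foot 3 mm above the origin. Lift the post 30 mm or more. A fixed shelf, 238 to 262 mm above the desk, begins 0.60 m ahead of the robot.
- base: Grey mounting base, fixed on a white pedestal, 84 mm (x) by 150 mm (y), walls 38 mm high, screw heads to 41 mm; origin centre of its underside, 150 mm above the desk. In it an aluminium insert, 52 (x) by 108 mm (y), top 44 mm above the origin, with a slot 13 mm wide (x) and 100 mm long along y. Press the post on base or insert with at most 40 N.
- slot_level (a point): Middle of the base at the height of the insert's top (44 mm above the base's underside); NOT the slot itself: the insert and its slot sit anywhere up to 8 mm either way along the base's x from here, unmeasured, to be seen or felt. It stays where it is unless pushed sideways with more than about 12 N.
- notch (a point): Middle of the base at the underside of the lips (34 mm above the base's). The lips beside the slot are 10 mm thick; here, at the middle of the length (red marks on top), a notch 16 mm long in y is cut 3 mm up into their underside. The foot turned square and let up rises into it: underside then at 29 mm. The cavity is 42 mm wide (x).
- spring (a point): Middle of the base at the top of the spring plate under the slot (30 mm above the base's underside at rest). It yields straight down up to 9 mm: 3.5 N to start, 0.5 N more per mm, then a hard stop. The foot first stands on it; with its underside pressed below 26 mm (aim at 22 to 24) the foot turns freely under the lips.
- timer: white minute timer, loose bystander; origin centre of its underside.
- dish: small white mixing dish, loose bystander; origin centre of its underside.
- tape: roll of beige tape, loose bystander; origin centre of its underside.
- carton: flat white carton, loose bystander; origin centre of its underside.

How it is judged:
On the way:
1. the foot has gone down into the slot, lengthwise (z of post in the frame of base below 0.036 m and angle between the y axis of post and the y axis of base, either way round below 0.3 rad and x of post in the frame of base between -0.012 and 0.012 m and y of post in the frame of base between -0.006 and 0.006 m), for 0.1 s.
At the end, for the whole second after the job is handed in: The post stands locked in the middle of the slot: foot turned across the slot to within 15 degrees of square, up in the notch (its underside 27 to 33 mm above the base's underside), within 6 mm of the base's middle along the slot and 12 mm across, upright within 8 degrees, at rest and released (z of post in the frame of base between 0.0272 and 0.033 m and angle between the y axis of post and the y axis of base, either way round above 1.3 rad and angle between post's own z axis and vertical below 0.15 rad and linear speed of post below 0.02 m/s and x of post in the frame of base between -0.012 and 0.012 m and y of post in the frame of base between -0.006 and 0.006 m); the robot touches nothing.
It fails at once if the post is pressed on the base with more than 40 N (contact force between post and base above 40 N).
It fails at once if the timer is shifted by more than 30 mm (distance of timer from where it was at the start of the episode above 0.03 m).
It fails at once if the dish is shifted by more than 30 mm (distance of dish from where it was at the start of the episode above 0.03 m).
It fails at once if the tape is shifted by more than 30 mm (distance of tape from where it was at the start of the episode above 0.03 m).
It fails at once if the carton is shifted by more than 30 mm (distance of carton from where it was at the start of the episode above 0.03 m).
It also fails if it takes over 64 s, if anything falls off the work surface, if the arm or the gripper's body presses on something with over 40 N, if the wrist force passes 120 N, or if a joint passes its speed limit or range.

### The arm

A 6-joint arm with a two-finger parallel gripper is mounted at the origin on a cart in front of the work surface, level with it; the furniture and walls round the work are solid. World frame = base frame: x ahead of the robot, y to its left, z up, the work surface at z = 0. Lengths are in m, angles in rad, forces in N, time in s.
With the tool pointing down it reaches from about 0.3 to 0.775 m from the base axis. Payload 14.6 kg.
Tool frame: the origin (TCP) lies on the front face of the gripper's body, between the roots of the fingers; the fingertips stand 97 mm ahead of it and the grasp point (between the pads) lies 78 mm ahead of it (robot.tcp_to_tips is the distance from the TCP to the fingertips, in m); z points along the fingers, y is the line along which they close (so a half turn about z gives the same grasp; the last joint's range is limited). The gripper opens to 94 mm and grips with 3 to 60 N. Pads are 16 mm wide; open, the fingers measure 119 mm over their backs; the gripper's body (75 mm by 177 mm) begins 78 mm behind the grasp point.
Start: joints at [1.234, 0.3, 1.521, -0, 1.321, -0.067], TCP at [0.147, 0.53, 0.303] pointing down, gripper open.
Joint ranges: [-3.03, 3.03], [-0.79, 2.21], [0.23, 2.52], [-1.04, 4.18], [0, 3.07], [-2.55, 2.55]. Speed limits (rad/s): [2.22, 2.22, 2.57, 3.14, 3.14, 3.14].

### API

Orientations are given as a unit quaternion [x, y, z, w].
In Python, from bench import robot, viewer gives the robot as it stands.
- The arm moves only by the tool send_rows, never from a script. Its argument "moves" is a list of rows, each a list of 3 entries, a list of its own where there are three numbers: the shift along the tool's x, y, z in units of 30 mm (1.0 is 30 mm), then the turn, a rotation vector about the tool's x, y, z in units of 6 degrees (1.0 is 6 degrees), then the opening, from 0 (shut) to 1 (fully open). In form: [[[tx, ty, tz], [wx, wy, wz], jaw], ...]. A call has 1 to 20 rows; each row shifts and turns the commanded pose from where the row before left it, along the tool's axes as they then stand; what a row does not reach is not made up. A row lasts 1/12 s, in which the tool goes at most 41.7 mm and 7.16 degrees, less where a joint would pass 70% of its speed; a pose out of reach is approached as far as the arm can. A call is refused whole if a number of a shift passes 1 or a number of a turn 1, either way. A call with a gripper value outside its range is refused whole. The fingers move at their own pace and stop on an object; "grip_force" is the grip in N (left out, the last holds). Time passes only in rows, so rows that do not move let the fingers close. It gives the time, the measured TCP pose, the force, the opening and the grip force at its end, in the units of the state.
- robot.observe(): the state, without advancing time (a new reading comes with each control period).
- viewer.get_image(name): name is "scene" or "top"; returns a dict with "img" (480x640x3 uint8, red, green, blue), "range_z" (480x640 float32, m along the optical axis (not along the pixel's ray), 0 where there is no reading), "fx", "fy", "cx", "cy" (pixels), "R" (3x3) and "t" (3): a world point X has camera coordinates R X + t. Camera axes: x right, y down, z forward; pixel columns grow to the right and rows downward; lengths in m; the calibration is good to about 2 mm. A picture is of the moment at which its call begins.
- robot.hand_in(): hands the job in; it is judged then, once.
The state is a dict: "time_s": time; "joint_positions": joint angles; "dq": joint speeds; "tau": joint torques, N m; "eef_pos": TCP position; "orientation": TCP orientation; "force": force on the tool from outside, world axes, zero at the start; "torque": the same for the moment, N m; "grip_width": opening from 0.0 (shut) to 1.0 (fully open); "grip_force": force on a finger pad.
Only numpy, scipy, OpenCV 4.12 (cv2) and the standard library are available. Lean on these libraries where they do the work, as an engineer would, in place of code of your own. Each camera call takes 0.05 s, during which the arm holds its last target. There are 200 camera calls.

## Working session

There is one attempt and no reset: what is moved stays moved. The work goes in short steps, Python scripts to look and compute and a tool call to move; the robot and the scene stay as the last step left them, time stands still between calls to the robot, and variables do not carry over. Pictures are saved under pics/ and viewed, at most 10 in all, crops included, and the job is handed in when it is done.

Besides the shell and the picture viewer there is one more tool, called after "Request:" by a JSON object that holds its "op" and its "data", one argument or row to a line. send_rows: Moves the arm, as the interface text tells. Its arguments: {"type":"object","properties":{"moves":{"type":"array"},"grip_force":{"type":"number"}},"required":["moves"]}

```bash
ls; mkdir -p pics
python3 - <<'E'
from bench import robot, viewer
import cv2,numpy as np,pickle
d={}
for n in("scene","top"):
    v=viewer.get_image(n); d[n]=v
    cv2.imwrite(f"pics/{n}0.png",v["img"][:,:,::-1])
    print(n,v["fx"],v["cx"],v["cy"],v["R"].round(3).tolist(),v["t"].round(3).tolist(),"cam",(-v["R"].T@v["t"]).round(3))
pickle.dump(d,open("v0.pkl","wb"))
print(robot.observe())
E
```

```text
pics
scene 581.9046983017457 313.8024703251577 239.6040800408448 [[-0.826, -0.564, -0.014], [-0.372, 0.563, -0.738], [0.424, -0.604, -0.675]] [0.427, 0.311, 1.215] cam [-0.046  0.8    1.055]
top 475.97904667772116 319.45315090554294 229.71612515992638 [[0.002, -1.0, -0.009], [-0.999, -0.001, -0.035], [0.035, 0.009, -0.999]] [-0.028, 0.535, 1.206] cam [ 0.492 -0.038  1.224]
{'time_s': 0.1, 'joint_positions': array([ 1.23441769e+00,  3.00401157e-01,  1.52151367e+00,  4.38010277e-05,
        1.32070546e+00, -6.66338836e-02]), 'dq': array([ 0.00139399, -0.00118419, -0.00195972, -0.00120504,  0.00024008,
       -0.0005578 ]), 'tau': array([ 1.40771510e-03, -5.32645404e+01, -3.53288305e+01,  7.09301163e-02,
        2.34858587e-02,  1.17158865e-05]), 'eef_pos': array([0.14653601, 0.52997991, 0.30215316]), 'orientation': array([ 1.34469214e-01,  9.90917638e-01, -4.99175902e-04, -1.23625544e-04]), 'force': array([-0.03234281, -0.28126798, -0.00642403]), 'torque': array([ 0.01344786, -0.04179222, -0.04241747]), 'grip_force': 0.0, 'grip_width': 1.0021178313923382}
```

View pics/scene0.png

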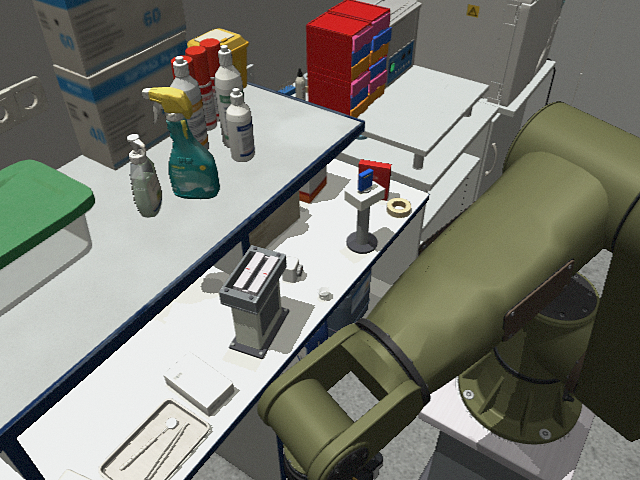

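View pics/top0.png

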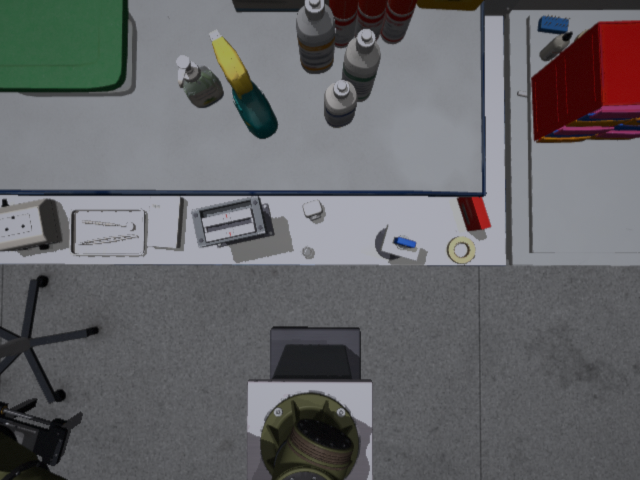

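Scene: the base is on its pedestal at about (255,275), and the post in its block at about (366,185). Top: the base is at about (231,221), its long side near world y; the blue wing is at about (404,243). The shelf edge is at row 192. Next I'll measure these and look at a crop.

```bash
cat > h.py <<'E'
import numpy as np,cv2
def ray(v,uv,z):
    "cast pixels onto plane z"
    uv=np.atleast_2d(np.float64(uv)); R,t=v["R"],v["t"]; c=-R.T@t
    d=np.c_[(uv[:,0]-v["cx"])/v["fx"],(uv[:,1]-v["cy"])/v["fy"],np.ones(len(uv))]@R
    return c+d*((z-c[2])/d[:,2])[:,None]
def cloud(v):
    r=v["range_z"]; y,x=np.indices(r.shape)
    p=np.stack([(x-v["cx"])/v["fx"]*r,(y-v["cy"])/v["fy"]*r,r],-1)
    P=(p-v["t"])@v["R"]; P[r==0]=np.nan; return P
def rect(P,m=None):
    (c,s,a)=cv2.minAreaRect(np.float32(P[:,:2]*1000)); b=cv2.boxPoints((c,s,a))
    e=b[[1,2]]-b[[0,1]]; l=e[np.argmax(np.hypot(*e.T))]; return np.round(c,1),np.round(s,1),round(np.degrees(np.arctan2(l[1],l[0]))%180,2)
E
python3 - <<'E'
import pickle,cv2,numpy as np
from h import *
d=pickle.load(open("v0.pkl","rb"))
for n in d:
    v=d[n]; P=cloud(v); im=v["img"]; hsv=cv2.cvtColor(im,cv2.COLOR_RGB2HSV)
    x,y,z=P[...,0],P[...,1],P[...,2]
    reg=(x>.35)&(x<.6)
    blue=(hsv[...,0]>100)&(hsv[...,0]<125)&(hsv[...,1]>150)&reg&(y<-.1)&(y>-.35)&(z>.18)
    q=P[blue]; print(n,"blue",blue.sum(),q.min(0).round(3),q.max(0).round(3))
    top=blue&(abs(z-.233)<.006); ys,xs=np.nonzero(top); print(" wing top",rect(ray(v,np.c_[xs,ys],.233)),np.median(z[top]))
    blk=reg&(abs(z-.18)<.005)&(y<-.1)&(y>-.35); print(" block",blk.sum(),rect(P[blk]),np.median(z[blk]))
    bs=reg&(z>.18)&(z<.2)&(y>.05)&(y<.35); print(" base",bs.sum(),rect(P[bs]),np.percentile(z[bs],[5,50,95]).round(4))
    ins=bs&(z>.191); print(" ins",ins.sum(),rect(P[ins]))
    sh=(z>.225)&(z<.28)&(abs(y)<.3)&(x>.5); print(" shelf xmin",np.nanmin(x[sh]) , np.median(z[sh]))
    if n=="top":cv2.imwrite("pics/basetop.png",cv2.resize(im[185:265,180:290,::-1],None,fx=7,fy=7,interpolation=cv2.INTER_CUBIC))
    else:cv2.imwrite("pics/basescene.png",cv2.resize(im[235:315,210:310,::-1],None,fx=7,fy=7,interpolation=cv2.INTER_CUBIC))
E
```

```text
scene blue 282 [ 0.492 -0.349  0.184] [ 0.6   -0.102  0.259]
 wing top (array([ 546.4, -209.8]), array([212.2, 114.5]), np.float32(89.63)) 0.23163122599672514
 block 377 (array([ 504.2, -204.8]), array([84.1, 65.8]), np.float32(70.86)) 0.17832919022150273
 base 1856 (array([549. , 175.7]), array([ 86.3, 154.6]), np.float32(102.45)) [0.1815 0.188  0.1942]
 ins 574 (array([541.5, 175.9]), array([ 70.3, 136.7]), np.float32(101.77))
 shelf xmin 0.5006183844865945 0.2603882622658177
top blue 141 [ 0.493 -0.348  0.203] [ 0.6   -0.143  0.268]
 wing top (array([ 501.4, -207.7]), array([38.7, 11.7]), np.float32(74.08)) 0.23299643143539128
 block 800 (array([ 502.3, -209. ]), array([80.6, 59.9]), np.float32(73.85)) 0.18012865083316126
 base 2036 (array([547.6, 172. ]), array([ 84.3, 151. ]), np.float32(102.29)) [0.1823 0.1898 0.1959]
 ins 884 (array([547.9, 171.2]), array([ 79.3, 144. ]), np.float32(103.81))
 shelf xmin 0.501568942564923 0.2617503695468142
```

View pics/basetop.png

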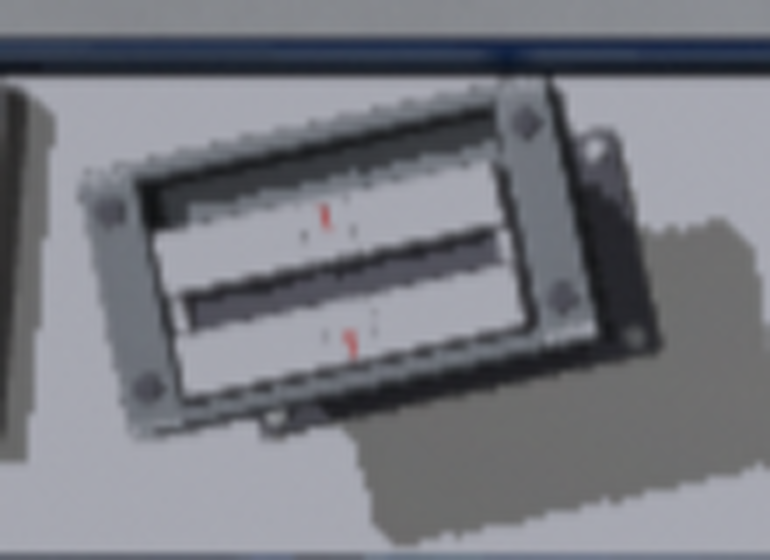

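View pics/basescene.png

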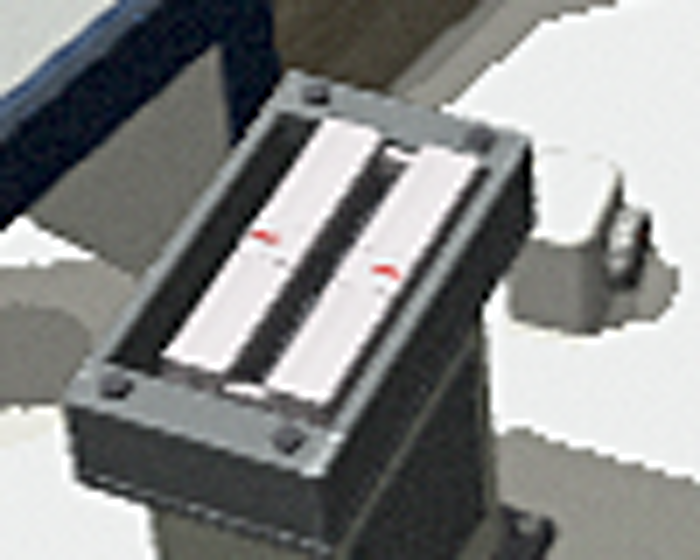

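Both crops agree: the insert sits well toward the robot side of the base, with the red marks at crop (325,216) and (350,343) and the slot line between them at about (338,280). Next I'll measure the slot, marks and clearances.

```bash
cat > base.py <<'E'
import pickle,cv2,numpy as np
from h import *
def slot(v,n):
    P=cloud(v); hsv=cv2.cvtColor(v["img"],cv2.COLOR_RGB2HSV)
    H,S,V=[hsv[...,i].astype(int) for i in range(3)]
    x,y,z=P[...,0],P[...,1],P[...,2]
    reg=np.zeros(x.shape,bool)
    if n=="top":reg[185:265,180:275]=1
    else:reg[235:315,210:310]=1
    red=reg&((H<10)|(H>170))&(S>70)&(V>90)&(z>.18)
    k,l,st,c=cv2.connectedComponentsWithStats(red.astype(np.uint8),connectivity=8)
    m=[ray(v,c[i],.194)[0] for i in range(1,k) if st[i,4]>=3]
    print(n,"marks",np.round(m,4)[:,:2].tolist(),"mid",np.mean(m,0).round(4))
    Vt=np.percentile(V[reg&(z>.192)&(z<.2)],60)
    w=reg&(V>Vt-25)&(S<40)&(z>.189)&(z<.2)
    k,l,st,c=cv2.connectedComponentsWithStats(w.astype(np.uint8),connectivity=4)
    for i in range(1,k):
        if st[i,4]>60:
            ys,xs=np.nonzero(l==i); print("  half",st[i,4],rect(ray(v,np.c_[xs,ys],.194)))
E
python3 - <<'E'
import pickle
from base import *
d=pickle.load(open("v0.pkl","rb"))
for n in d: slot(d[n],n)
v=d["top"];P=cloud(v)
m=(P[...,2]>.15)&(P[...,0]>.3)&(P[...,0]<.75)&(abs(P[...,1])<.45)
m&=~((abs(P[...,2]-.262)<.012))
h,xe,ye=np.histogram2d(P[m][:,0],P[m][:,1],bins=[np.arange(.35,.8,.05),np.arange(-.45,.5,.1)])
print(h.astype(int))
for n in d:
    v=d[n];P=cloud(v);hsv=cv2.cvtColor(v["img"],cv2.COLOR_RGB2HSV)
    b=(hsv[...,0]>100)&(hsv[...,0]<125)&(hsv[...,1]>150)&(abs(P[...,0]-.502)<.04)&(abs(P[...,1]+.208)<.04)&(P[...,2]>.228)
    ys,xs=np.nonzero(b);print(n,"wing",b.sum(),rect(ray(v,np.c_[xs,ys],.233)),ray(v,[[xs.mean(),ys.mean()]],.233).round(4))
E
```

```text
scene marks [[0.5597, 0.1784], [0.5216, 0.17]] mid [0.5406 0.1742 0.194 ]
  half 302 (array([556.2, 178. ]), array([ 18.3, 106.4]), np.float32(102.41))
  half 310 (array([524.5, 170.6]), array([ 18.5, 106.4]), np.float32(101.99))
top marks [[0.5188, 0.1654]] mid [0.5188 0.1654 0.194 ]
  half 402 (array([555.8, 173.7]), array([ 18.3, 106. ]), np.float32(102.34))
  half 396 (array([523.9, 166.7]), array([ 18., 106.]), np.float32(102.34))
[[   0    0    0    0    0    0    0    0    0]
 [   0    0    0    0    0    0    0    0    0]
 [   0    0  500    0    0    0   63    0    0]
 [   0   17  532    0    0  457  959    0    0]
 [  12   95   49   49   48  574  762   55   49]
 [   0    0    0    0    0   12    0    0    0]
 [   0    0    0    0    0    0    0    0    0]
 [   0    0    0  648  130 1369    0    0    0]]
scene wing 50 (array([ 500.2, -201.2]), array([38.5, 15.1]), np.float32(72.61)) [[ 0.5017 -0.2013  0.233 ]]
top wing 103 (array([ 501.3, -208. ]), array([38.1, 11.7]), np.float32(74.08)) [[ 0.5014 -0.2081  0.233 ]]
```

Request:
{"op": "send_rows", "data": {
  "moves": [
    [[0, 0, -1], [0, 0, 1], 1],
    [[0, 0, -1], [0, 0, 1], 1],
    [[0, 0, -1], [0, 0, 1], 1],
    [[0, 0, 0], [0, 0, 1], 1],
    [[0, 0, 0], [0, 0, 1], 1],
    [[0, 0, 0], [0, 0, 1], 1],
    [[0, 0, 0], [0, 0, 1], 1],
    [[0, 0, 0], [0, 0, 1], 1],
    [[0, 0, 0], [0, 0, 1], 1],
    [[0, 0, 0], [0, 0, 1], 1],
    [[0, 0, 0], [0, 0, 1], 1],
    [[0, 0, 0], [0, 0, 1], 1],
    [[0, 0, 0], [0, 0, 1], 1],
    [[0, 0, 0], [0, 0, 1], 1],
    [[0, 0, 0], [0, 0, 1], 1],
    [[0, 0, 0], [0, 0, 0], 1]
  ],
  "grip_force": 30
}}

```text
time_s: 1.43
eef_pos: [0.1466, 0.5301, 0.3923]
orientation: [0.797, 0.604, -0.0, 0.0]
force: [-0.1, -0.0, 0.0]
grip_width: 0.999
grip_force: 0.0
```

```bash
cat >> h.py <<'E'
from scipy.spatial.transform import Rotation as Ro
def go(target,yaw=None,s=None):
    "remaining move to TCP target: tool-axis shift in units, wz units (tool y to world angle yaw, deg), tilt"
    from bench import robot
    s=s or robot.observe(); M=Ro.from_quat(s["orientation"]).as_matrix()
    psi=np.degrees(np.arctan2(M[1,1],M[0,1])); d=(M.T@(np.array(target)-s["eef_pos"]))/.03
    print("t",round(s["time_s"],2),"pos",s["eef_pos"].round(4),"psi",round(psi,2),"tilt",M[:2,2].round(4),"F",s["force"].round(2),"T",s["torque"].round(3),"grip",round(s["grip_width"],3),round(s["grip_force"],1))
    print("  shift units",d.round(3),"" if yaw is None else "wz units %.3f"%((psi-yaw)/6))
E
python3 -c "
from h import *
go([.5015,-.2065,.40],-16)"
```

```text
t 1.43 pos [0.1466 0.5301 0.3923] psi -15.74 tilt [-0.0002 -0.0006] F [-0.06 -0.01  0.03] T [-0.031  0.076  0.035] grip 0.999 0.0
  shift units [-20.422  18.048  -0.243] wz units 0.043
```

Request:
{"op": "send_rows", "data": {
  "moves": [
    [[-0.4, 0.4, 0], [0, 0, 0.04], 1],
    [[-0.9, 0.8, 0], [0, 0, 0], 1],
    [[-0.9, 0.8, 0], [0, 0, 0], 1],
    [[-0.9, 0.8, 0], [0, 0, 0], 1],
    [[-0.9, 0.8, 0], [0, 0, 0], 1],
    [[-0.9, 0.8, 0], [0, 0, 0], 1],
    [[-0.9, 0.8, 0], [0, 0, 0], 1],
    [[-0.9, 0.8, 0], [0, 0, 0], 1],
    [[-0.9, 0.8, 0], [0, 0, 0], 1],
    [[-0.9, 0.8, 0], [0, 0, 0], 1],
    [[-0.9, 0.8, 0], [0, 0, 0], 1],
    [[-0.9, 0.8, 0], [0, 0, 0], 1],
    [[-0.9, 0.8, 0], [0, 0, 0], 1],
    [[-0.9, 0.8, 0], [0, 0, 0], 1],
    [[-0.9, 0.8, 0], [0, 0, 0], 1],
    [[-0.9, 0.8, 0], [0, 0, 0], 1],
    [[-0.9, 0.8, 0], [0, 0, 0], 1],
    [[-0.9, 0.8, 0], [0, 0, 0], 1],
    [[-0.9, 0.8, 0], [0, 0, 0], 1],
    [[-0.9, 0.8, 0], [0, 0, 0], 1]
  ]
}}

```text
time_s: 3.1
eef_pos: [0.4555, -0.1038, 0.3925]
orientation: [0.796, 0.605, -0.0, -0.0]
force: [0.2, 0.4, 0.4]
grip_width: 1.0
grip_force: 0.0
```

```bash
python3 -c "
from h import *
go([.5015,-.2065,.288],-16)"
```

```text
t 3.1 pos [ 0.4555 -0.1038  0.3925] psi -15.49 tilt [-0.0001  0.0001] F [0.21 0.44 0.39] T [-0.037  0.045  0.005] grip 1.0 0.0
  shift units [-2.888  2.392  3.484] wz units 0.086
```

Request:
{"op": "send_rows", "data": {
  "moves": [
    [[-0.7, 0.6, 0], [0, 0, 0], 1],
    [[-0.7, 0.6, 0], [0, 0, 0], 1],
    [[-0.7, 0.6, 0], [0, 0, 0], 1],
    [[-0.5, 0.4, 0], [0, 0, 0], 1],
    [[0, 0, 0], [0, 0, 0], 1],
    [[0, 0, 0], [0, 0, 0], 1]
  ]
}}

```text
time_s: 3.6
eef_pos: [0.4976, -0.1953, 0.3919]
orientation: [0.797, 0.605, -0.0, -0.001]
force: [0.2, -0.4, 0.0]
grip_width: 1.0
grip_force: 0.0
```

```bash
python3 -c "
from h import *
go([.5015,-.2065,.288],-16)"
```

```text
t 3.6 pos [ 0.4976 -0.1953  0.3919] psi -15.61 tilt [-0.0012  0.0007] F [ 0.23 -0.38  0.03] T [-0.103  0.053  0.003] grip 1.0 0.0
  shift units [-0.325  0.231  3.465] wz units 0.065
```

Fine-align, then lower onto the wing.

Request:
{"op": "send_rows", "data": {
  "moves": [
    [[-0.32, 0.23, 0.4], [0, 0, 0.06], 1],
    [[0, 0, 0.8], [0, 0, 0], 1],
    [[0, 0, 0.8], [0, 0, 0], 1],
    [[0, 0, 0.6], [0, 0, 0], 1],
    [[0, 0, 0], [0, 0, 0], 1],
    [[0, 0, 0], [0, 0, 0], 1]
  ]
}}

```text
time_s: 4.1
eef_pos: [0.5015, -0.2056, 0.3143]
orientation: [0.799, 0.602, -0.0, -0.001]
force: [-0.7, 0.1, 0.1]
grip_width: 0.999
grip_force: 0.0
```

Run:
```python
from h import *
go([.5015,-.2065,.288],-16)
from bench import viewer
v=viewer.get_image("scene"); P=cloud(v)
cv2.imwrite("pics/grasp.png",cv2.resize(v["img"][80:280,270:480,::-1],None,fx=3,fy=3,interpolation=cv2.INTER_CUBIC))
```

```text
t 4.1 pos [ 0.5015 -0.2056  0.3143] psi -15.98 tilt [-0.001   0.0005] F [-0.7   0.08  0.14] T [-0.046  0.091  0.047] grip 0.999 0.0
  shift units [-0.028  0.009  0.878] wz units 0.003
```

View pics/grasp.png

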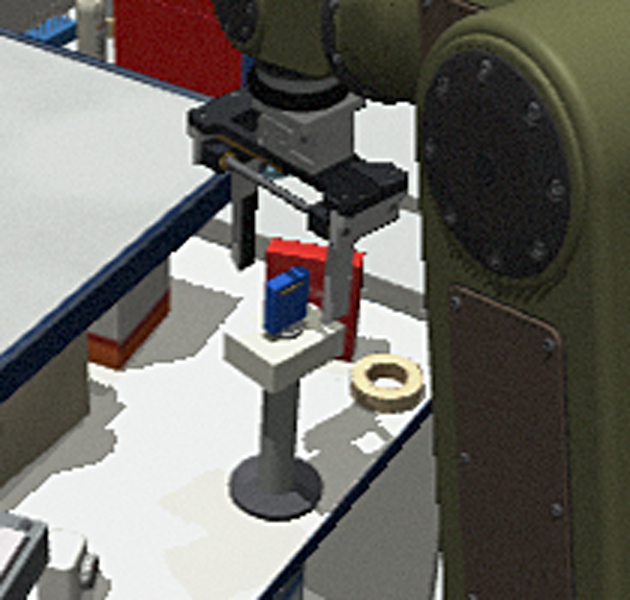

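The open fingers straddle the blue wing, at crop (285,300), with the shelf edge clear. I'll lower the gripper and close it.

Request:
{"op": "send_rows", "data": {
  "moves": [
    [[-0.03, 0, 0.44], [0, 0, 0], 1],
    [[0, 0, 0.44], [0, 0, 0], 1],
    [[0, 0, 0], [0, 0, 0], 1],
    [[0, 0, 0], [0, 0, 0], 0.3],
    [[0, 0, 0], [0, 0, 0], 0.2],
    [[0, 0, 0], [0, 0, 0], 0.1],
    [[0, 0, 0], [0, 0, 0], 0],
    [[0, 0, 0], [0, 0, 0], 0],
    [[0, 0, 0], [0, 0, 0], 0],
    [[0, 0, 0], [0, 0, 0], 0],
    [[0, 0, 0], [0, 0, 0], 0],
    [[0, 0, 0], [0, 0, 0], 0]
  ],
  "grip_force": 30
}}

```text
time_s: 5.15
eef_pos: [0.5014, -0.2068, 0.2883]
orientation: [0.799, 0.601, -0.0, -0.0]
force: [0.5, 0.4, 0.8]
grip_width: 0.398
grip_force: 0.0
```

```bash
python3 -c "
from h import *
go([.5015,-.2065,.288],-16)"
```

```text
t 5.15 pos [ 0.5014 -0.2068  0.2883] psi -16.06 tilt [-0.  0.] F [0.54 0.36 0.83] T [-0.055  0.063 -0.018] grip 0.398 0.0
  shift units [0.012 0.001 0.009] wz units -0.010
```

Request:
{"op": "send_rows", "data": {
  "moves": [
    [[0, 0, 0], [0, 0, 0], 0],
    [[0, 0, 0], [0, 0, 0], 0],
    [[0, 0, 0], [0, 0, 0], 0],
    [[0, 0, 0], [0, 0, 0], 0],
    [[0, 0, 0], [0, 0, 0], 0],
    [[0, 0, 0], [0, 0, 0], 0],
    [[0, 0, 0], [0, 0, 0], 0],
    [[0, 0, 0], [0, 0, 0], 0]
  ],
  "grip_force": 30
}}

```text
time_s: 5.82
eef_pos: [0.5014, -0.2068, 0.2883]
orientation: [0.799, 0.601, 0.0, 0.0]
force: [1.1, 0.3, 0.6]
grip_width: 0.151
grip_force: 30.0
```

```bash
python3 -c "
from h import *
go([.5015,-.2065,.288],-16)"
```

```text
t 5.82 pos [ 0.5014 -0.2068  0.2883] psi -16.06 tilt [ 0.0001 -0.    ] F [1.1  0.34 0.58] T [-0.101 -0.004  0.034] grip 0.151 30.0
  shift units [ 0.011 -0.     0.009] wz units -0.010
```

Request:
{"op": "send_rows", "data": {
  "moves": [
    [[0, 0, -0.3], [0, 0, 0], 0],
    [[0, 0, -0.5], [0, 0, 0], 0],
    [[0, 0, -0.6], [0, 0, 0], 0],
    [[0, 0, -0.6], [0, 0, 0], 0],
    [[0, 0, -0.4], [0, 0, -0.7], 0],
    [[0, 0, 0], [0, 0, -0.8], 0],
    [[0, 0, 0], [0, 0, -0.8], 0],
    [[0, 0, 0], [0, 0, -0.8], 0],
    [[0, 0, 0], [0, 0, -0.8], 0],
    [[0, 0, 0], [0, 0, -0.8], 0],
    [[0, 0, 0], [0, 0, 0], 0]
  ]
}}

```text
time_s: 6.73
eef_pos: [0.5013, -0.2068, 0.3606]
orientation: [0.627, 0.779, -0.0, -0.0]
force: [0.2, 0.2, -2.4]
grip_width: 0.148
grip_force: 30.0
```

```bash
python3 -c "
from h import *
go([.5400,.1715,.36],12.3)"
```

```text
t 6.73 pos [ 0.5013 -0.2068  0.3606] psi 12.37 tilt [-0.0003  0.0001] F [ 0.22  0.22 -2.37] T [-0.028  0.054 -0.05 ] grip 0.148 30.0
  shift units [12.04   3.962  0.022] wz units 0.012
```

Request:
{"op": "send_rows", "data": {
  "moves": [
    [[0.4, 0.13, 0], [0, 0, 0], 0],
    [[0.75, 0.25, 0], [0, 0, 0], 0],
    [[0.75, 0.25, 0], [0, 0, 0], 0],
    [[0.75, 0.25, 0], [0, 0, 0], 0],
    [[0.75, 0.25, 0], [0, 0, 0], 0],
    [[0.75, 0.25, 0], [0, 0, 0], 0],
    [[0.75, 0.25, 0], [0, 0, 0], 0],
    [[0.75, 0.25, 0], [0, 0, 0], 0],
    [[0.75, 0.25, 0], [0, 0, 0], 0],
    [[0.75, 0.25, 0], [0, 0, 0], 0],
    [[0.75, 0.25, 0], [0, 0, 0], 0],
    [[0.75, 0.25, 0], [0, 0, 0], 0],
    [[0.75, 0.25, 0], [0, 0, 0], 0],
    [[0.75, 0.25, 0], [0, 0, 0], 0],
    [[0.75, 0.25, 0], [0, 0, 0], 0],
    [[0.75, 0.25, 0], [0, 0, 0], 0],
    [[0.39, 0.1, 0], [0, 0, 0], 0],
    [[0, 0, 0], [0, 0, 0], 0],
    [[0, 0, 0], [0, 0, 0], 0],
    [[0, 0, 0], [0, 0, 0], 0]
  ]
}}

```text
time_s: 8.4
eef_pos: [0.542, 0.1708, 0.3603]
orientation: [0.629, 0.778, -0.0, 0.0]
force: [0.2, -0.5, -1.2]
grip_width: 0.15
grip_force: 30.0
```

Run:
```python
from h import *
go([.5400,.1715,.36],12.3)
from bench import viewer
import pickle
d={n:viewer.get_image(n) for n in("scene","top")}; pickle.dump(d,open("v1.pkl","wb"))
a=cv2.resize(d["scene"]["img"][190:310,200:320,::-1],(500,500),interpolation=cv2.INTER_CUBIC)
b=cv2.resize(d["top"]["img"][165:265,180:280,::-1],(300,300),interpolation=cv2.INTER_CUBIC)
c=np.zeros((500,800,3),np.uint8);c[:,:500]=a;c[:300,500:]=b
cv2.imwrite("pics/above.png",c)
```

```text
t 8.4 pos [0.542  0.1708 0.3603] psi 12.07 tilt [-0.0001 -0.0002] F [ 0.16 -0.53 -1.16] T [-0.064  0.025  0.019] grip 0.15 30.0
  shift units [ 0.038 -0.06   0.011] wz units -0.038
```

View pics/above.png

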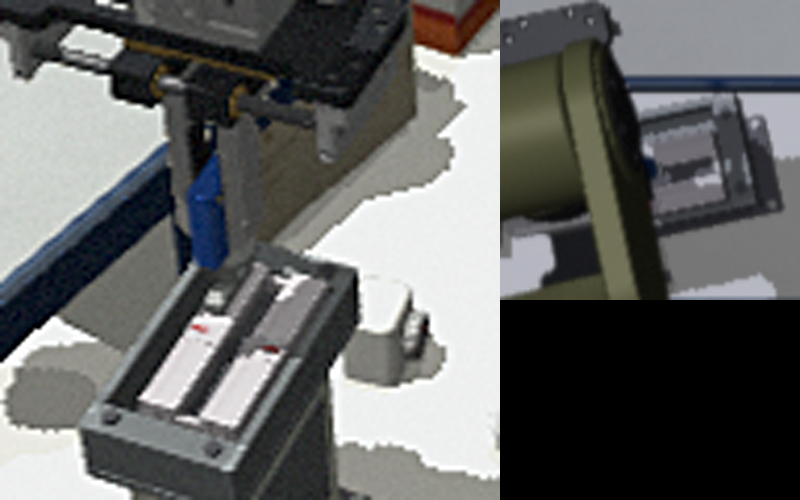

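The post hangs upright over the base, with the insert and slot visible in the scene part at about (215,350); the arm hides the top view. I'll align it, lower to just above the insert, then feel for the slot.

Request:
{"op": "send_rows", "data": {
  "moves": [
    [[0.04, -0.07, 0], [0, 0, -0.04], 0],
    [[0, 0, 0.3], [0, 0, 0], 0],
    [[0, 0, 0.3], [0, 0, 0], 0],
    [[0, 0, 0.3], [0, 0, 0], 0],
    [[0, 0, 0], [0, 0, 0], 0],
    [[0, 0, 0], [0, 0, 0], 0]
  ]
}}

```text
time_s: 9.0
eef_pos: [0.5397, 0.172, 0.3324]
orientation: [0.627, 0.779, -0.001, -0.0]
force: [0.5, -0.3, -0.8]
grip_width: 0.149
grip_force: 30.0
```

```bash
python3 -c "
from h import *
go([.5395,.1717,.331],12.3)"
```

```text
t 9.0 pos [0.5397 0.172  0.3324] psi 12.38 tilt [-0.0015 -0.0004] F [ 0.5  -0.34 -0.79] T [-0.071  0.071 -0.006] grip 0.149 30.0
  shift units [-0.009 -0.01   0.046] wz units 0.013
```

Request:
{"op": "send_rows", "data": {
  "moves": [
    [[0, 0, 0.05], [0, 0, 0], 0],
    [[0, 0, 0.05], [0, 0, 0], 0],
    [[0, 0, 0.05], [0, 0, 0], 0],
    [[0, 0, 0], [0, 0, 0], 0]
  ]
}}

```text
time_s: 9.33
eef_pos: [0.5398, 0.1722, 0.3286]
orientation: [0.627, 0.779, -0.0, -0.0]
force: [0.2, -0.2, -0.5]
grip_width: 0.146
grip_force: 30.0
```

```bash
python3 -c "
from h import *
go([.5395,.1717,.325],12.3)"
```

```text
t 9.33 pos [0.5398 0.1722 0.3286] psi 12.38 tilt [-0.0001 -0.    ] F [ 0.25 -0.2  -0.49] T [-0.032  0.027  0.01 ] grip 0.146 30.0
  shift units [-0.013 -0.013  0.119] wz units 0.014
```

Request:
{"op": "send_rows", "data": {
  "moves": [
    [[0, 0, 0.05], [0, 0, 0], 0],
    [[0, 0, 0.05], [0, 0, 0], 0],
    [[0, 0, 0], [0, 0, 0], 0]
  ]
}}

```text
time_s: 9.58
eef_pos: [0.5398, 0.1721, 0.3254]
orientation: [0.627, 0.779, -0.0, -0.0]
force: [0.1, -0.3, -1.5]
grip_width: 0.146
grip_force: 30.0
```

```bash
python3 -c "
from h import *
go([.5395,.1717,.325],12.3)"
```

```text
t 9.58 pos [0.5398 0.1721 0.3254] psi 12.38 tilt [-0.0004 -0.0001] F [ 0.11 -0.3  -1.5 ] T [-0.095  0.035 -0.023] grip 0.146 30.0
  shift units [-0.011 -0.012  0.014] wz units 0.013
```

No force at underside 190 mm, so the foot is in the slot. Continue down to the spring.

Request:
{"op": "send_rows", "data": {
  "moves": [
    [[0, 0, 0.1], [0, 0, 0], 0],
    [[0, 0, 0.1], [0, 0, 0], 0],
    [[0, 0, 0.1], [0, 0, 0], 0],
    [[0, 0, 0], [0, 0, 0], 0]
  ]
}}

```text
time_s: 9.92
eef_pos: [0.5397, 0.1721, 0.3159]
orientation: [0.627, 0.779, -0.0, -0.0]
force: [-0.1, 0.3, -1.7]
grip_width: 0.147
grip_force: 30.0
```

```bash
python3 -c "
from h import *
go([.5395,.1717,.308],12.3)"
```

```text
t 9.92 pos [0.5397 0.1721 0.3159] psi 12.38 tilt [-0.0011 -0.0003] F [-0.08  0.28 -1.72] T [-0.055  0.095  0.049] grip 0.147 30.0
  shift units [-0.012 -0.009  0.263] wz units 0.014
```

Request:
{"op": "send_rows", "data": {
  "moves": [
    [[0, 0, 0.07], [0, 0, 0], 0],
    [[0, 0, 0.07], [0, 0, 0], 0],
    [[0, 0, 0.06], [0, 0, 0], 0],
    [[0, 0, 0.06], [0, 0, 0], 0],
    [[0, 0, 0], [0, 0, 0], 0]
  ]
}}

```text
time_s: 10.33
eef_pos: [0.5399, 0.1721, 0.309]
orientation: [0.627, 0.779, 0.0, 0.0]
force: [-2.2, -0.2, 4.6]
grip_width: 0.144
grip_force: 30.0
```

```bash
python3 -c "
from h import *
go([.5395,.1717,.308],12.3)"
```

```text
t 10.33 pos [0.5399 0.1721 0.309 ] psi 12.38 tilt [0.0004 0.0001] F [-2.22 -0.23  4.62] T [-0.148  0.497  0.014] grip 0.144 30.0
  shift units [-0.011 -0.015  0.034] wz units 0.013
```

Request:
{"op": "send_rows", "data": {
  "moves": [
    [[0, 0, 0.03], [0, 0, 0], 0],
    [[0, 0, 0], [0, 0, -0.5], 0],
    [[0, 0, 0], [0, 0, -0.5], 0],
    [[0, 0, 0], [0, 0, -0.5], 0],
    [[0, 0, 0], [0, 0, -0.5], 0],
    [[0, 0, 0], [0, 0, -0.5], 0],
    [[0, 0, 0], [0, 0, -0.5], 0]
  ]
}}

```text
time_s: 10.92
eef_pos: [0.5401, 0.1722, 0.3086]
orientation: [0.496, 0.868, 0.001, 0.001]
force: [0.7, -0.1, 4.8]
grip_width: 0.148
grip_force: 30.0
```

```bash
python3 -c "
from h import *
go([.5395,.1717,.308],102.3)"
```

```text
t 10.92 pos [0.5401 0.1722 0.3086] psi 30.53 tilt [0.0015 0.0004] F [ 0.71 -0.05  4.79] T [-0.047  0.034 -0.075] grip 0.148 30.0
  shift units [-0.004 -0.025  0.02 ] wz units -11.962
```

Request:
{"op": "send_rows", "data": {
  "moves": [
    [[0, 0, 0], [0, 0, -0.8], 0],
    [[0, 0, 0], [0, 0, -0.8], 0],
    [[0, 0, 0], [0, 0, -0.8], 0],
    [[0, 0, 0], [0, 0, -0.8], 0],
    [[0, 0, 0], [0, 0, -0.8], 0],
    [[0, 0, 0], [0, 0, 0], 0]
  ]
}}

```text
time_s: 11.42
eef_pos: [0.5401, 0.1722, 0.3086]
orientation: [0.303, 0.953, 0.0, 0.001]
force: [-0.2, -0.3, 5.2]
grip_width: 0.146
grip_force: 30.0
```

```bash
python3 -c "
from h import *
go([.5395,.1717,.308],102.3)"
```

```text
t 11.42 pos [0.5401 0.1722 0.3086] psi 54.69 tilt [0.0016 0.0004] F [-0.24 -0.29  5.23] T [-0.04   0.027 -0.003] grip 0.146 30.0
  shift units [ 0.007 -0.025  0.02 ] wz units -7.934
```

Request:
{"op": "send_rows", "data": {
  "moves": [
    [[0, 0, 0], [0, 0, -0.9], 0],
    [[0, 0, 0], [0, 0, -0.9], 0],
    [[0, 0, 0], [0, 0, -0.9], 0],
    [[0, 0, 0], [0, 0, -0.9], 0],
    [[0, 0, 0], [0, 0, -0.9], 0],
    [[0, 0, 0], [0, 0, -0.9], 0],
    [[0, 0, 0], [0, 0, -0.9], 0],
    [[0, 0, 0], [0, 0, -0.9], 0],
    [[0, 0, 0], [0, 0, -0.75], 0],
    [[0, 0, 0], [0, 0, 0], 0]
  ]
}}

```text
time_s: 12.25
eef_pos: [0.5401, 0.1722, 0.3086]
orientation: [-0.108, 0.994, 0.0, 0.001]
force: [0.4, -0.2, 4.5]
grip_width: 0.147
grip_force: 30.0
```

```bash
python3 -c "
from h import *
go([.5395,.1717,.315],102.3)"
```

```text
t 12.25 pos [0.5401 0.1722 0.3086] psi 102.38 tilt [0.0015 0.0004] F [ 0.42 -0.2   4.46] T [-0.016  0.033 -0.016] grip 0.147 30.0
  shift units [ 0.023 -0.011 -0.214] wz units 0.014
```

Request:
{"op": "send_rows", "data": {
  "moves": [
    [[0, 0, -0.06], [0, 0, 0], 0],
    [[0, 0, -0.06], [0, 0, 0], 0],
    [[0, 0, -0.04], [0, 0, 0], 0],
    [[0, 0, 0], [0, 0, 0], 0],
    [[0, 0, 0], [0, 0, 0], 0]
  ]
}}

```text
time_s: 12.67
eef_pos: [0.54, 0.1722, 0.313]
orientation: [-0.105, 0.994, 0.0, 0.0]
force: [2.7, 0.6, 2.4]
grip_width: 0.149
grip_force: 30.0
```

```bash
python3 -c "
from h import *
go([.5395,.1717,.3143],102.3)"
```

```text
t 12.67 pos [0.54   0.1722 0.313 ] psi 102.07 tilt [0.0007 0.0002] F [2.71 0.61 2.35] T [ 0.23  -0.524 -0.043] grip 0.149 30.0
  shift units [ 0.018 -0.012 -0.044] wz units -0.038
```

Underside is about 27.7 mm, above the 26 mm lip limit, so the foot is in the notch. Release gently.

Request:
{"op": "send_rows", "data": {
  "moves": [
    [[0, 0, -0.03], [0, 0, 0], 0],
    [[0, 0, 0], [0, 0, 0], 0],
    [[0, 0, 0], [0, 0, 0], 0.2],
    [[0, 0, 0], [0, 0, 0], 0.3],
    [[0, 0, 0], [0, 0, 0], 0.45],
    [[0, 0, 0], [0, 0, 0], 0.6],
    [[0, 0, 0], [0, 0, 0], 0.6],
    [[0, 0, 0], [0, 0, 0], 0.6],
    [[0, 0, 0], [0, 0, 0], 0.6]
  ]
}}

```text
time_s: 13.42
eef_pos: [0.5398, 0.1721, 0.3137]
orientation: [-0.105, 0.994, -0.0, -0.0]
force: [0.4, -0.1, -0.1]
grip_width: 0.58
grip_force: 0.0
```

```bash
python3 -c "
from h import *
go([.5395,.1717,.42],102.3)"
```

```text
t 13.42 pos [0.5398 0.1721 0.3137] psi 102.08 tilt [-0.0001 -0.    ] F [ 0.36 -0.1  -0.09] T [ 0.092  0.039 -0.05 ] grip 0.58 0.0
  shift units [ 0.013 -0.012 -3.543] wz units -0.037
```

Request:
{"op": "send_rows", "data": {
  "moves": [
    [[0, 0, -0.3], [0, 0, 0], 0.6],
    [[0, 0, -0.7], [0, 0, 0], 0.6],
    [[0, 0, -1], [0, 0, 0], 0.6],
    [[0, 0, -1], [0, 0, 0], 0.6],
    [[0, 0, -1], [0, 0, 0], 0.6],
    [[0, -1, 0], [0, 0, 0], 0.6],
    [[0, -1, 0], [0, 0, 0], 0.6],
    [[0, -1, 0], [0, 0, 0], 0.6],
    [[0, -1, 0], [0, 0, 0], 0.6],
    [[0, -1, 0], [0, 0, 0], 0.6],
    [[0, -1, 0], [0, 0, 0], 0.6],
    [[0, -1, 0], [0, 0, 0], 0.6],
    [[0, -1, 0], [0, 0, 0], 0.6],
    [[0, -1, 0], [0, 0, 0], 0.6],
    [[0, -1, 0], [0, 0, 0], 0.6],
    [[0, 0, 0], [0, 0, 0], 0.6],
    [[0, 0, 0], [0, 0, 0], 0.6]
  ]
}}

```text
time_s: 14.83
eef_pos: [0.6026, -0.1224, 0.4339]
orientation: [-0.104, 0.995, 0.0, -0.0]
force: [-0.8, 0.6, 0.9]
grip_width: 0.601
grip_force: 0.0
```

Run:
```python
from h import *
from bench import viewer,robot
print(robot.observe()["eef_pos"].round(3))
c=np.zeros((500,800,3),np.uint8)
for n in("scene","top"):
    v=viewer.get_image(n);im=v["img"];P=cloud(v);hsv=cv2.cvtColor(im,cv2.COLOR_RGB2HSV)
    b=(hsv[...,0]>100)&(hsv[...,0]<125)&(hsv[...,1]>150)&(abs(P[...,0]-.54)<.06)&(abs(P[...,1]-.172)<.06)&(P[...,2]>.2)
    z=P[...,2][b];t=b&(P[...,2]>np.nanmax(z)-.008);ys,xs=np.nonzero(t)
    print(n,b.sum(),"ztop",np.percentile(z,[50,90,98]).round(4),rect(ray(v,np.c_[xs,ys],.259)),ray(v,[[xs.mean(),ys.mean()]],.259).round(4))
    if n=="scene":c[:,:500]=cv2.resize(im[190:310,200:320,::-1],(500,500),interpolation=cv2.INTER_CUBIC)
    else:c[:300,500:]=cv2.resize(im[165:265,180:280,::-1],(300,300),interpolation=cv2.INTER_CUBIC)
cv2.imwrite("pics/end.png",c)
```

```text
[ 0.603 -0.122  0.434]
scene 415 ztop [0.2406 0.2571 0.259 ] (array([580.9, 168.3]), array([98.5, 91.6]), np.float32(35.24)) [[0.5446 0.1762 0.259 ]]
top 162 ztop [0.2572 0.2601 0.2619] (array([538.7, 169.1]), array([38.1, 14. ]), np.float32(13.47)) [[0.5387 0.1689 0.259 ]]
```

View pics/end.png

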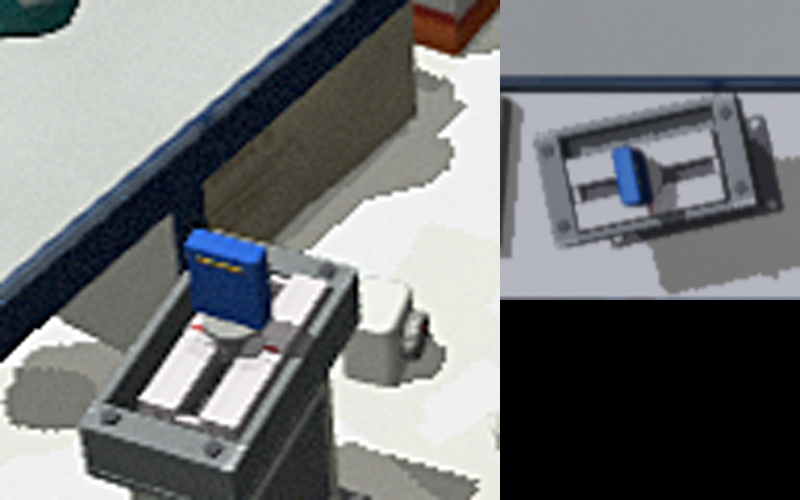

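The post stands upright and square across the slot. In the top part the wing is at (632,175), 13.5° against the base's 12.3°. Its top is at about 0.259 m as expected, and it sits about 1 mm off the middle along the slot. The arm is clear, so I'm handing in.

```bash
python3 -c "
from bench import robot
print(robot.hand_in())"
```

```text
the job is handed in; nothing more can be done
None
```

The post is locked across the slot in the base's notch, upright and released, about 1 mm off the middle along the slot by the top camera; I handed the job in at about 15 s of the 64 s limit, and no verdict was shown.

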